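# Knock a stuck adapter out of a centrifuge bucket

## Task

A white tube adapter is stuck in the aluminium centrifuge bucket clamped, mouth down, in the tilted knock-out stand. Take the slim drift rod from the rack, feel with its tip through the slot in the stand's cover for the hidden hole in the locking plate beneath, and push the adapter down out of the bucket so that it drops into the grey tray, without the gripper ever touching the adapter. Then hang the rod back upright in a free hole of the rack; leave the thick rod and the other things on the bench where they are.

Things in the scene. Friction and masses are not known exactly. Their poses are not given: they have to be found in the camera images.
- drift: slim steel drift rod, 0.2 kg: round shaft 10 dia and 125 long with a chamfered tip (4 flat foot, 4 high chamfer of 3), collar 30 dia x 5, then a SQUARE handle 18 x 18 x 45. Origin on the rod's axis at the underside of the collar; z runs up along the rod to the handle (handle from z = 5 to 50), x and y square to the handle's flats. At the start it hangs upright in a rack hole with its collar on the rack's top
- drift_tip (a point): the tip of the slim rod, 125 below its origin
- drift_grip (a point): where to hold the slim rod: middle of the square handle, 30 above its origin
- punch: the thick steel rod, not to be used: same length, but shaft 16 dia (too thick for the locking plate) and a ROUND handle 26 dia x 45 over a 30 dia collar; origin at the underside of the collar
- rack: fixed aluminium bridge, 210 (x) x 70 (y), 140 high, with three through holes 20 dia in its 8 thick top, in a row along its x at x = -70, 0 and +70, y = 0. Origin at the middle of its underside on the bench, z up. The two rods hang in two of the holes, one hole is free
- stand: fixed grey knock-out stand, 340 x 180 base, two cheeks 80 either side of the middle; origin on the bench straight below the middle of the cover's top face, z up
- cover: the stand's tilted steel cover plate, 70 (x) x 170 (y) x 5. Origin: middle of its top face, 185 above the bench. Its z is the outward bore axis, leaning 35 degrees (0.61 rad) from vertical back towards the robot's side (so the rod pushes along -z, down and away); its y is level. In its middle a slot 18 wide (x) and 46 long (y) through which the rod goes
- slot (a point): the point on the upper face of the locking plate straight below the middle of the slot, 15 below the cover's top face along the bore axis. The plate is fixed, steel, 8 thick (cover z = -15 to -23), hidden by the cover, with ONE chamfered hole 15 dia, at cover x = 0 and cover y anywhere from -14 to +14: its place is not measured and must be felt for
- mouth (a point): middle of the bucket's open lower mouth, 108 below the cover's top face along the bore axis. The bore, 44 dia, runs from cover z = -23 to -108 about cover x = y = 0. A spring shoe at cover z = -73 to -87 pinches the adapter from +x, so pushing takes about 7 to 18 N; it falls out by itself when its upper end is below cover z = -87 or so
- adapter: the stuck adapter: white plastic cylinder 40 dia x 60 long with a flat closed upper end, 0.05 to 0.1 kg; origin at its centre, z along its axis (up the bore). It sits in the bore with its centre at about z = -66 of the cover frame (upper end at -36)
- tray: grey open catch tray fixed on the stand's base in front of the bucket's mouth, 200 (x) x 144 (y) x 32 high, 4 walls; origin at the middle of its underside, 10 above the bench
- spare: bystander: spare adapter: white plastic cylinder 40 dia x 60, standing on the bench; origin at its underside
- beaker: bystander: glass beaker, 72 dia x 90, standing; origin at its underside
- bucket2: bystander: spare open aluminium bucket, 60 dia x 85, standing; origin at its underside
- jar: bystander: amber jar with black cap, 60 dia x 70; origin at its underside

How it is judged:
On the way, in this order (a step that is already met when the one before it is completed fails the run):
1. the slim rod's tip has gone through the hole of the locking plate (z of drift_tip in the frame of cover below -0.025 m and x of drift_tip in the frame of cover between -0.015 and 0.015 m and y of drift_tip in the frame of cover between -0.03 and 0.03 m), for 0.05 s.
2. the slim rod presses the adapter and has pushed it at least 12 mm down the bore (contact force between drift and adapter above 1 N and distance of adapter from where it was at the start of the episode above 0.012 m), for 0.02 s.
3. the adapter has dropped out into the tray (x of adapter in the frame of tray between -0.1 and 0.1 m and y of adapter in the frame of tray between -0.072 and 0.072 m and z of adapter in the frame of tray below 0.05 m), for 0.2 s.
At the end, for the whole second after the job is handed in: The adapter lies at rest inside the tray (its centre within the tray's outline and less than 50 mm above its underside), and the slim rod hangs at rest upright (within 0.1 rad) in a hole of the rack with its collar on the rack's top (within 5 mm) (all of step 3 and linear speed of each of adapter, drift below 0.03 m/s and x of drift in the frame of rack between -0.085 and 0.085 m and y of drift in the frame of rack between -0.012 and 0.012 m and z of drift in the frame of rack between 0.135 and 0.146 m and angle between drift's own z axis and vertical below 0.1 rad); the robot touches nothing.
It fails at once if the gripper or arm touches the adapter (contact force between any of the fingers, the arm and adapter above 0.5 N).
It fails at once if the thick rod is taken or moved by more than 30 mm (distance of punch from where it was at the start of the episode above 0.03 m).
It fails at once if a bystander is moved by more than 30 mm (distance of any of spare, beaker, bucket2, jar from where it was at the start of the episode above 0.03 m).
It also fails if it takes over 54 s, if anything falls off the work surface, if the arm or the gripper's body presses on something with over 40 N, if the wrist force passes 120 N, or if a joint passes its speed limit or range.

## Robot

A 6-joint arm with a two-finger parallel gripper is mounted at the origin on the work surface. World frame = base frame: x ahead of the robot, y to its left, z up, the work surface at z = 0. Lengths are in m, angles in rad, forces in N, time in s.
With the tool pointing down it reaches from about 0.325 to 0.75 m from the base axis. Payload 7.6 kg.
Tool frame: the origin (TCP) lies on the centre line of the jaws, within the pads' length; the fingertips stand 8 mm ahead of it and the grasp point (between the pads) lies 11 mm behind it; y points along the fingers, z is the direction in which the jaws open and shut, and the axes are right-handed (so a half turn about y gives the same grasp; the last joint's range is limited). The gripper opens to 85 mm and grips with 20 to 120 N. Pads are 22 mm wide; open, the fingers measure 114 mm over their backs; the gripper's body (76 mm by 85 mm) begins 54 mm behind the grasp point. The pads swing forward as they close: fully open they stand 13 mm farther back than shut.
Start: joints at [1.258, 0.052, 1.401, -0, 1.689, -0.07], TCP at [0.126, 0.51, 0.239] pointing down, gripper open.
Joint ranges: [-2.9, 2.9], [-0.91, 2.17], [0.12, 2.37], [-1.06, 4.2], [0.26, 2.73], [-2.93, 2.93]. Speed limits (rad/s): [2.57, 2.57, 3.01, 3.14, 3.14, 3.14].

## Interface

Orientations are given as a unit quaternion [x, y, z, w].
In Python, from bench import ctrl gives the robot as it stands.
- The arm moves only by the tool play_rows, never from a script. Its argument "commands" is a list of rows, each a list of 7 numbers: the shift along the world's x, y, z in units of 50 mm (1.0 is 50 mm), then the turn, a rotation vector about the world's x, y, z in units of 5 degrees (1.0 is 5 degrees), then the opening, from 0 (shut) to 1 (fully open). A call has 1 to 8 rows; each row shifts and turns the commanded pose from where the row before left it; what a row does not reach is not made up. A row lasts 1/10 s, in which the tool goes at most 50 mm and 8.59 degrees, less where a joint would pass 70% of its speed; a pose out of reach is approached as far as the arm can. A call is refused whole if a number of a shift passes 1 or a number of a turn 1, either way. A call with a gripper value outside its range is refused whole. The fingers move at their own pace and stop on an object; "grip_force" is the grip in N (left out, the last holds). Time passes only in rows, so rows that do not move let the fingers close. It gives the time, the measured TCP pose, the force and the opening at its end, in the units of the state.
- ctrl.read_state(): the state, without advancing time (a new reading comes with each control period).
- ctrl.camera(name): name is "side" or "top"; returns the picture (400x640x3 uint8, blue, green, red); there is no depth.
- ctrl.calibration(name): a dict with "intrinsics" (3x3 intrinsics, pixels), "R" (3x3) and "t" (3): a world point X has camera coordinates R X + t. Camera axes: x right, y down, z forward; pixel columns grow to the right and rows downward; lengths in m; the calibration is good to about 2 mm. A picture is of the moment at which its call begins. calibration takes no time and is no camera call.
- ctrl.close_job(): hands the job in, once; it reports no verdict.
The state is a dict: "time": time; "joints": joint angles; "dq": joint speeds; "tau": joint torques, N m; "position": TCP position; "eef_rot": TCP orientation; "force": force on the tool from outside, world axes, zero at the start; "moment": the same for the moment, N m; "width": opening from 0.0 (shut) to 1.0 (fully open).
Only numpy, scipy, OpenCV 4.12 (cv2) and the standard library are available. Lean on these libraries where they do the work, as an engineer would, in place of code of your own. Each camera call takes 0.05 s, during which the arm holds its last target. There are 200 camera calls.

## Working session

There is one attempt and no reset: what is moved stays moved. The work goes in short steps, Python scripts to look and compute and a tool call to move; the robot and the scene stay as the last step left them, time stands still between calls to the robot, and variables do not carry over. Pictures are saved under pics/ and viewed, about 8 in all and at most 12, crops included, and the job is handed in when it is done.

Besides the shell and the picture viewer there is one more tool, called after "Request:" as name([rows], argument=value, ...), one row to a line, values as JSON. play_rows: Moves the arm, as the interface text tells. Its arguments: {"type":"object","properties":{"commands":{"type":"array"},"grip_force":{"type":"number"}},"required":["commands"]}

```bash
ls; mkdir -p pics
python3 - <<'E'
from bench import ctrl
import cv2,numpy as np
for n in("side","top"):
    cv2.imwrite(f"pics/{n}0.png",ctrl.camera(n)); c=ctrl.calibration(n); print(n,{k:np.round(v,4).tolist() for k,v in c.items()})
print(ctrl.read_state())
E
```

```text
pics
side {'intrinsics': [[370.3825, 0.0, 310.2353], [0.0, 370.3825, 197.5837], [0.0, 0.0, 1.0]], 'R': [[0.9747, -0.223, -0.0148], [-0.1761, -0.7256, -0.6652], [0.1375, 0.651, -0.7465]], 't': [-0.5587, 0.2315, 0.9138]}
top {'intrinsics': [[464.6907, 0.0, 311.3331], [0.0, 464.6907, 210.3909], [0.0, 0.0, 1.0]], 'R': [[-0.0188, -0.9997, -0.0135], [-0.9874, 0.0207, -0.1566], [0.1569, 0.0104, -0.9876]], 't': [0.0572, 0.5842, 1.334]}
{'time': 0.1, 'joints': array([ 1.25772770e+00,  5.27860117e-02,  1.40157226e+00,  1.47093156e-05,
        1.68860885e+00, -7.02927178e-02]), 'dq': array([-0.00331248, -0.00199244, -0.00248087,  0.00010545,  0.00083391,
       -0.00020088]), 'tau': array([ 8.24202143e-04, -3.82582033e+01, -3.60985386e+01, -1.31422539e-04,
        4.70075465e-03,  8.48848629e-06]), 'position': array([0.12610418, 0.50937996, 0.23857596]), 'eef_rot': array([ 0.70237952, -0.08572063,  0.08552533, -0.7014274 ]), 'force': array([-0.03756191, -0.49057722, -0.04133188]), 'moment': array([0.00905383, 0.03228238, 0.01731837]), 'width': 0.9975973058914287}
```

View pics/side0.png

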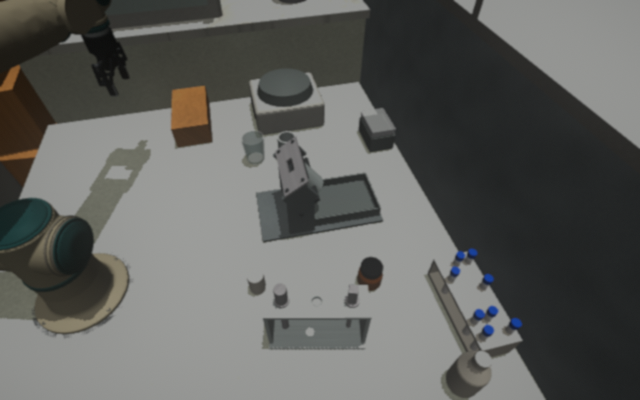

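View pics/top0.png

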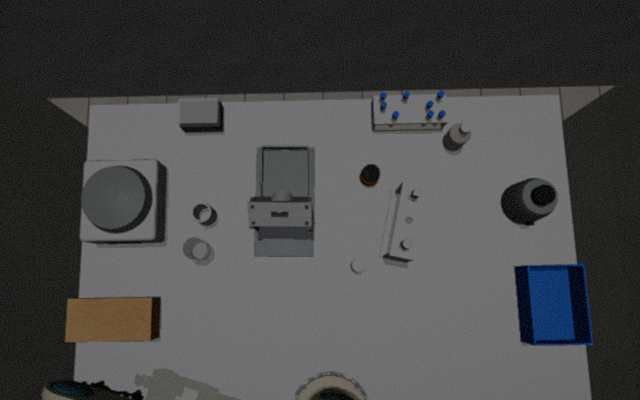

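Side view: stand around (300,190), rack at (317,300) with rods at (281,292) and (353,293), free hole in the middle. I'll enlarge these.

Run:
```python
import cv2,numpy as np
s=cv2.imread("pics/side0.png");t=cv2.imread("pics/top0.png")
f=lambda im,x,y,w,h,k:cv2.resize(np.clip(im[y:y+h,x:x+w].astype(float)*1.5,0,255).astype('uint8'),None,fx=k,fy=k,interpolation=cv2.INTER_CUBIC)
a=f(s,250,260,130,100,6)  # side rack 780x600
b=f(t,370,170,66,100,6) # 396x600
c=f(t,240,180,80,60,5); 
d=f(s,250,125,80,120,5)
cv2.imwrite("pics/c1.png",a)
o=np.zeros((600,800,3),'uint8');o[:,:396]=b;o[:300,400:800]=c;cv2.imwrite("pics/c2.png",o)
cv2.imwrite("pics/c3.png",d)
```

```text
(no output)
```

View pics/c1.png

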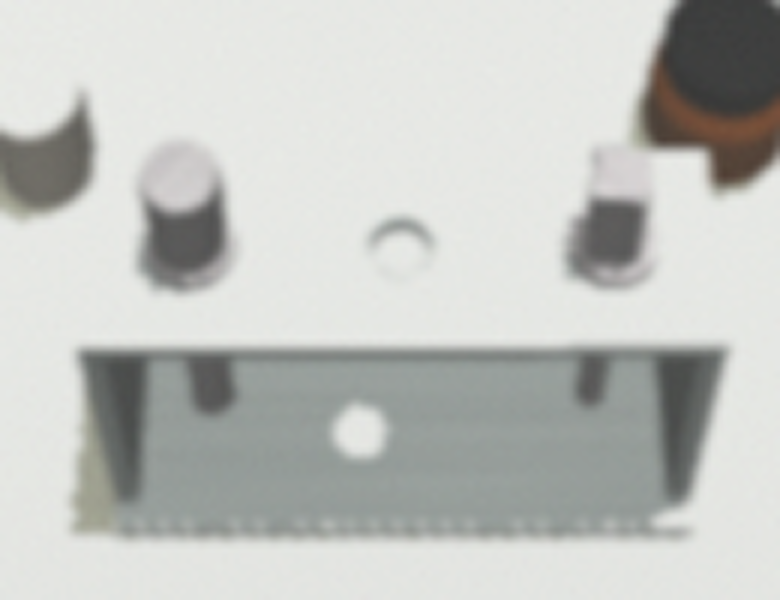

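View pics/c2.png

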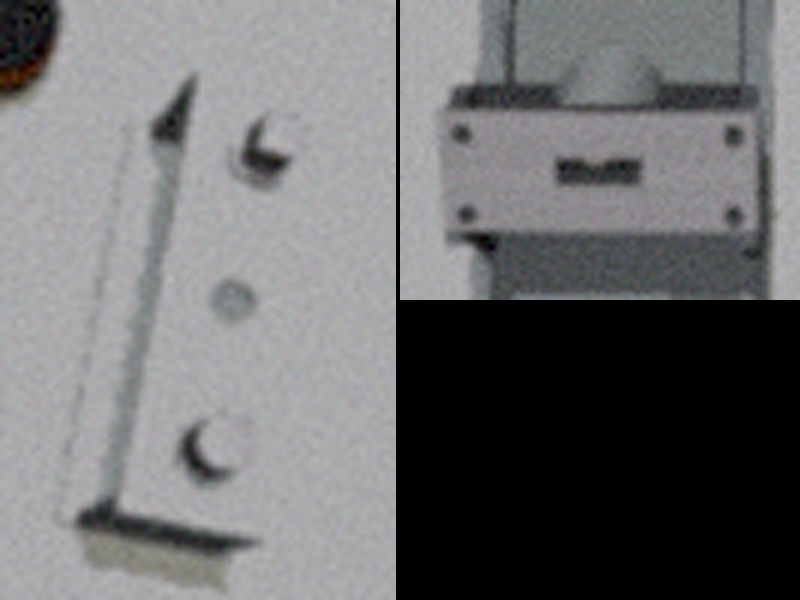

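View pics/c3.png

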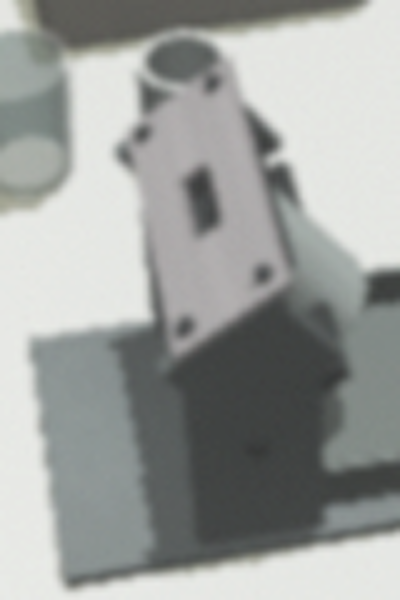

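Square-handled (slim) rod is the right one in the side view (handle top centre ≈ crop (620,173)); the middle hole is free; cover screws and slot are clear in both views. Fitting poses.

```bash
cat > h.py <<'E'
from bench import ctrl
import numpy as np
from scipy.optimize import least_squares
from scipy.spatial.transform import Rotation as Ro
C={n:ctrl.calibration(n) for n in("side","top")}
def proj(n,X):
    c=C[n];p=np.asarray(c["R"])@np.asarray(X)+np.ravel(c["t"]);p=np.asarray(c["intrinsics"])@p;return p[:2]/p[2]
def px(q,k,ox,oy): return (np.asarray(q,float)+.5)/k-.5+[ox,oy]
def ray(n,uv,z):
    c=C[n];R=np.asarray(c["R"]);o=-R.T@np.ravel(c["t"]);d=R.T@np.linalg.inv(c["intrinsics"])@np.r_[uv,1];return o+d*(z-o[2])/d[2]
def cov(p):
    T=np.eye(4);T[:3,:3]=(Ro.from_euler('z',p[2])*Ro.from_euler('y',-np.radians(35))).as_matrix();T[:3,3]=[p[0],p[1],.185];return T
E
python3 - <<'E'
from h import *
sr=lambda q:px(q,6,250,260); tr=lambda q:px(q,6,370,170)
sc=lambda q:px(q,5,250,125); tc=lambda q:px(np.array(q)-[400,0],5,240,180)
print("hole",ray("side",sr((401,247)),.14),ray("top",tr((232,300)),.14))
print("drift",ray("side",sr((620,173)),.19),ray("top",tr((283,131)),.19))
print("punch",ray("side",sr((179,178)),.19),ray("top",tr((222,443)),.19))
k=[ray("side",sr(q),.19)[:2] for q in((597,148),(650,150),(645,198),(590,196))];print(np.round(k,4).tolist())
for i in range(4):
    d=k[(i+1)%4]-k[i];print(np.linalg.norm(d),np.degrees(np.arctan2(d[1],d[0])))
S={(-1,1):(142,131),(1,1):(212,82),(-1,-1):(184,325),(1,-1):(263,273)}
Tt={(1,1):(461,133),(1,-1):(733,134),(-1,1):(466,214),(-1,-1):(734,214)}
def f(p):
    T=cov(p);r=[]
    W=lambda a,b:T[:3,:3]@[a,b,0]+T[:3,3]
    for m,n,g in((S,"side",sc),(Tt,"top",tc)):
        for (i,j),q in m.items(): r+=list(proj(n,W(i*p[3],j*p[4]))-g(q))
    r+=list(proj("side",W(0,0)-T[:3,2]*0.002)-sc((201,200)))+list(proj("top",W(0,0)-T[:3,2]*.002)-tc((598,172)))
    return r
s=least_squares(f,[.55,.1,0,.028,.075]);print(s.x,np.round(s.fun,2))
E
```

```text
hole [ 0.53693993 -0.22293382  0.14      ] [ 0.53916191 -0.22148568  0.14      ]
drift [ 0.60428032 -0.23836415  0.19      ] [ 0.60773103 -0.23803263  0.19      ]
punch [ 0.46863825 -0.20799636  0.19      ] [ 0.46954463 -0.20394287  0.19      ]
[[0.5998, -0.2283], [0.6159, -0.2329], [0.6093, -0.2484], [0.5928, -0.2438]]
0.016760305447260464 -15.750423830662994
0.01684549166622256 -113.06524618059929
0.017124693888878023 164.39601292843022
0.01693902707877748 65.73119913811885
[ 0.55291171  0.13058349 -0.02480877  0.02401684  0.07212726] [ 0.49  0.45  0.45  0.19  0.58  0.23  0.39  0.18 -0.35  0.44 -0.26  0.44
 -0.29  0.34 -0.32  0.57  0.52  0.3  -0.16  0.53]
```

```bash
cat >> h.py <<'E'
COV=cov([.5529,.1306,-.0248])
def plan(P,R):  # target position, Rotation -> total shift (units) and rotvec (units)
    s=ctrl.read_state();R0=Ro.from_quat(s["eef_rot"]);d=(np.asarray(P)-s["position"])/.05
    w=np.degrees((R*R0.inv()).as_rotvec())/5
    print("shift",np.round(d,2),"turn",np.round(w,2),"t",round(s["time"],2));return d,w
E
python3 - <<'E'
from h import *
s=ctrl.read_state();print(np.round(Ro.from_quat(s["eef_rot"]).as_matrix(),3))
for a in(-17,73,-107,163):
    z=np.array([np.cos(np.radians(a)),np.sin(np.radians(a)),0]);y=np.array([0,0,-1.]);x=np.cross(y,z)
    print(a);plan([.606,-.238,.25],Ro.from_matrix(np.c_[x,y,z]))
E
```

```text
[[ 0.971 -0.     0.24 ]
 [-0.24  -0.001  0.971]
 [-0.    -1.    -0.001]]
-17
shift [  9.6  -14.95   0.23] turn [ 1.000e-02 -2.000e-02 -1.862e+01] t 0.1
73
shift [  9.6  -14.95   0.23] turn [ 0.01 -0.01 -0.62] t 0.1
-107
shift [  9.6  -14.95   0.23] turn [1.000e-02 2.000e-02 3.538e+01] t 0.1
163
shift [  9.6  -14.95   0.23] turn [2.000e-02 1.000e-02 1.738e+01] t 0.1
```

Request:
play_rows([
  [0.48,-0.75,0.06,0,0,0,1],
  [0.48,-0.75,0.06,0,0,0,1],
  [0.48,-0.75,0.06,0,0,0,1],
  [0.48,-0.75,0.06,0,0,0,1],
  [0.48,-0.75,0.06,0,0,0,1],
  [0.48,-0.75,0.06,0,0,0,1],
  [0.48,-0.75,0.06,0,0,0,1],
  [0.48,-0.75,0.06,0,0,0,1],
], grip_force=60)

```text
time: 0.9
position: [0.3186, 0.2079, 0.2632]
eef_rot: [-0.702, 0.086, -0.086, 0.702]
force: [0.4, 0.4, 0.3]
width: 1.002
```

Request:
play_rows([
  [0.48,-0.75,0.06,0,0,0,1],
  [0.48,-0.75,0.06,0,0,0,1],
  [0.48,-0.75,0.06,0,0,0,1],
  [0.48,-0.75,0.06,0,0,0,1],
  [0.48,-0.75,0.06,0,0,0,1],
  [0.48,-0.75,0.06,0,0,0,1],
  [0.48,-0.75,0.06,0,0,0,1],
  [0.48,-0.75,0.06,0,0,0,1],
])

```text
time: 1.7
position: [0.5108, -0.0922, 0.287]
eef_rot: [-0.702, 0.086, -0.086, 0.702]
force: [-0.1, 0.4, 0.2]
width: 0.998
```

Request:
play_rows([
  [0.48,-0.75,0.06,0,0,-0.15,1],
  [0.48,-0.75,0.06,0,0,-0.15,1],
  [0.48,-0.75,0.06,0,0,-0.15,1],
  [0.48,-0.7,0.06,0,0,-0.2,1],
  [0,0,0,0,0,0,1],
  [0,0,0,0,0,0,1],
  [0,0,0,0,0,0,1],
])

```text
time: 2.4
position: [0.606, -0.2371, 0.2997]
eef_rot: [-0.699, 0.105, -0.105, 0.699]
force: [-0.2, -0.3, -0.0]
width: 1.002
```

```bash
cat >> h.py <<'E'
def Rd(a):
    a=np.radians(a);z=np.array([np.cos(a),np.sin(a),0]);y=np.array([0,0,-1.]);return Ro.from_matrix(np.c_[np.cross(y,z),y,z])
E
python3 - <<'E'
from h import *
import cv2
s=ctrl.read_state();print(s["position"],s["force"],s["joints"],s["width"]);plan([.606,-.238,.161],Rd(72.5))
im=ctrl.camera("side")[190:330,270:440];cv2.imwrite("pics/s2.png",cv2.resize(np.clip(im*1.5,0,255).astype('uint8'),None,fx=4,fy=4,interpolation=cv2.INTER_CUBIC))
E
```

```text
[ 0.60599093 -0.23705587  0.29971483] [-0.21656211 -0.31550757 -0.0421612 ] [-4.29739971e-01  4.20112658e-01  8.54029990e-01  2.89255796e-04
  1.86721834e+00 -1.70180847e+00] 1.0019717148195288
shift [ 0.   -0.02 -2.77] turn [-0.    0.   -0.08] t 2.4
```

View pics/s2.png

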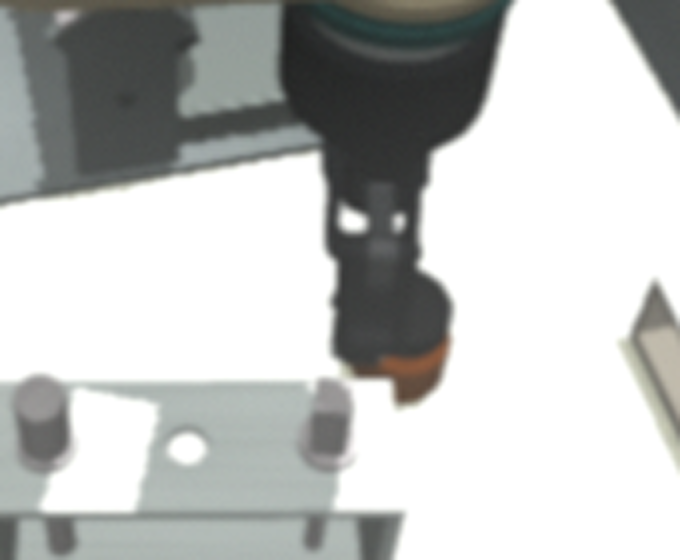

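The gripper stands above the slim rod (crop (330,410)), clear of the jar. Descending and gripping.

Request:
play_rows([
  [0,0,-0.6,0,0,0,1],
  [0,0,-0.6,0,0,0,1],
  [0,0,-0.6,0,0,0,1],
  [0,0,-0.5,0,0,0,1],
  [0,0,-0.3,0,0,0,1],
  [0,0,-0.15,0,0,0,1],
  [0,0,0,0,0,0,1],
  [0,0,0,0,0,0,0.6],
])

```text
time: 3.25
position: [0.6067, -0.2379, 0.1637]
eef_rot: [0.699, -0.105, 0.106, -0.699]
force: [0.2, 0.5, 1.5]
width: 0.853
```

Request:
play_rows([
  [0,0,0,0,0,0,0.4],
  [0,0,0,0,0,0,0],
  [0,0,0,0,0,0,0],
  [0,0,0,0,0,0,0],
  [0,0,0,0,0,0,0],
  [0,0,0,0,0,0,0],
  [0,0,0,0,0,0,0],
  [0,0,0,0,0,0,0],
], grip_force=70)

```text
time: 4.05
position: [0.6064, -0.238, 0.1623]
eef_rot: [0.699, -0.105, 0.106, -0.699]
force: [0.2, -1.5, 3.6]
width: 0.201
```

Request:
play_rows([
  [0,0,0.1,0,0,0,0],
  [0,0,0.3,0,0,0,0],
  [0,0,0.5,0,0,0,0],
  [0,0,0.6,0,0,0,0],
  [0,0,0.7,0,0,0,0],
  [0,0,0.7,0,0,0,0],
  [0,0,0.6,0,0,0,0],
  [0,0,0.4,0,0,0,0],
], grip_force=110)

```text
time: 4.85
position: [0.606, -0.2376, 0.3606]
eef_rot: [0.699, -0.104, 0.107, -0.699]
force: [0.4, -0.1, -1.1]
width: 0.194
```

```bash
cat >> h.py <<'E'
RT=Ro.from_matrix(np.c_[-COV[:3,0]*0+np.cross(-COV[:3,2],COV[:3,1]),-COV[:3,2],COV[:3,1]])
TL=.1473
def cp(x,y,z): return COV[:3,:3]@[x,y,z]+COV[:3,3]
def tip():
    s=ctrl.read_state();R=Ro.from_quat(s["eef_rot"]).as_matrix();t=s["position"]+TL*R[:,1];return COV[:3,:3].T@(t-COV[:3,3]),COV[:3,:3].T@s["force"]
E
python3 - <<'E'
from h import *
import cv2
s=ctrl.read_state();print(s["position"],s["force"],s["width"],s["moment"]);plan(cp(0,0,.03+TL),RT)
o=[np.clip(ctrl.camera(n)*1.5,0,255).astype('uint8') for n in("side","top")]
R=Ro.from_quat(s["eef_rot"]).as_matrix();t=s["position"]+TL*R[:,1]
for n in C: print(n,proj(n,t),proj(n,s["position"]+.05*R[:,1]))
p=proj("side",t).astype(int)
a=o[0][p[1]-60:p[1]+40,p[0]-60:p[0]+60];cv2.imwrite("pics/s3.png",cv2.resize(a,None,fx=6,fy=6,interpolation=cv2.INTER_CUBIC));print(p-60)
E
```

```text
[ 0.60602474 -0.2376483   0.36059325] [ 0.37173631 -0.06315196 -1.12838106] 0.19351379564898438 [ 0.02141955 -0.01164446  0.02240376]
shift [-3.1   7.42 -0.61] turn [-1.12 -6.89  3.05] t 4.85
side [354.87590077 281.81893204] [359.11305477 252.55414071]
top [418.57053517 190.13180838] [427.18336658 182.1954267 ]
[294 221]
```

View pics/s3.png

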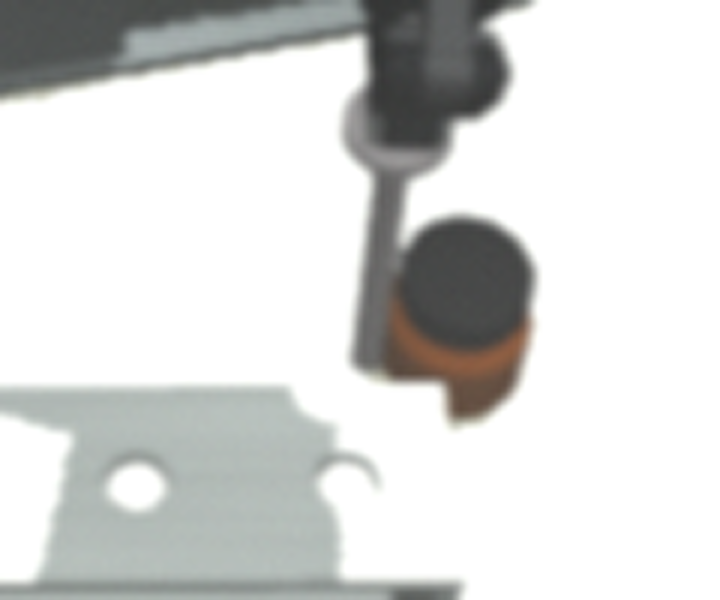

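Tip seen at px (355.2, 281.8), predicted (354.9, 281.8): rod straight and well seated. To the stand.

Request:
play_rows([
  [-0.26,0.62,0,-0.14,-0.86,0.38,0],
  [-0.26,0.62,0,-0.14,-0.86,0.38,0],
  [-0.26,0.62,0,-0.14,-0.86,0.38,0],
  [-0.26,0.62,0,-0.14,-0.86,0.38,0],
  [-0.26,0.62,0,-0.14,-0.86,0.38,0],
  [-0.26,0.62,0,-0.14,-0.86,0.38,0],
  [-0.26,0.62,0,-0.14,-0.86,0.38,0],
  [-0.26,0.62,0,-0.14,-0.86,0.38,0],
])

```text
time: 5.75
position: [0.501, 0.0112, 0.355]
eef_rot: [0.677, 0.203, 0.22, -0.672]
force: [0.6, -1.1, -2.1]
width: 0.194
```

Request:
play_rows([
  [-0.26,0.62,-0.1,0,0,0,0],
  [-0.26,0.62,-0.15,0,0,0,0],
  [-0.26,0.62,-0.15,0,0,0,0],
  [-0.24,0.6,-0.2,0,0,0,0],
  [0,0,0,0,0,0,0],
  [0,0,0,0,0,0,0],
  [0,0,0,0,0,0,0],
])

```text
time: 6.45
position: [0.4513, 0.1324, 0.3264]
eef_rot: [0.678, 0.202, 0.22, -0.672]
force: [-0.0, -0.2, -1.3]
width: 0.195
```

Run:
```python
from h import *
import cv2
s=ctrl.read_state();print(s["position"],s["force"],s["width"],s["joints"]);plan(cp(0,0,.03+TL),RT);print(tip())
o={n:np.clip(ctrl.camera(n)*1.5,0,255).astype('uint8') for n in("side","top")}
t=cp(*tip()[0]);im=[]
for n in C:
    p=proj(n,t);q=p.astype(int);print(n,p,q-[35,50]);im.append(cv2.resize(o[n][q[1]-50:q[1]+50,q[0]-35:q[0]+35],None,fx=5.6,fy=5.6,interpolation=cv2.INTER_CUBIC))
cv2.imwrite("pics/s4.png",np.hstack(im))
```

```text
[0.45131369 0.13241698 0.32636593] [-0.03523011 -0.15704071 -1.33840428] 0.19471551439530282 [ 0.31808053 -0.54089897  1.81920695 -0.20108549  1.29091551 -1.2275677 ]
shift [-0.    0.01  0.08] turn [-0.01 -0.06  0.02] t 6.45
(array([-0.00289573, -0.00078651,  0.02677759]), array([-0.79333715, -0.15786604, -1.07838928]))
side [282.4937323  159.70821816] [247 109]
top [278.64261765 220.30130172] [243 170]
```

View pics/s4.png

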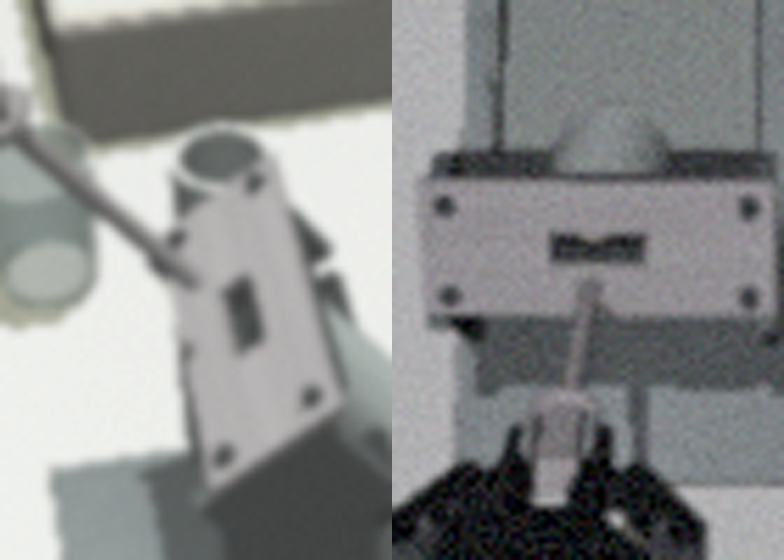

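Tip px matches prediction in both views (side (282.7,159.4), top (278.7,220.4)). Correct x by +2.9 mm, go into the slot at y ≈ -3.5 mm.

Request:
play_rows([
  [0.047,-0.055,0.033,0,-0.06,0,0],
  [0,0,0,0,0,0,0],
  [0.11,-0.003,-0.155,0,0,0,0],
  [0.11,-0.003,-0.155,0,0,0,0],
  [0.11,-0.003,-0.155,0,0,0,0],
  [0.09,-0.002,-0.125,0,0,0,0],
  [0,0,0,0,0,0,0],
  [0,0,0,0,0,0,0],
])

```text
time: 7.35
position: [0.4746, 0.1298, 0.2987]
eef_rot: [0.677, 0.204, 0.221, -0.672]
force: [0.6, -0.6, -2.3]
width: 0.197
```

```bash
python3 -c "
from h import *
print(np.round(tip(),4),plan(cp(0,-.0035,-.015+TL),RT))"
```

```text
shift [ 0.05 -0.02 -0.11] turn [-0.01  0.    0.01] t 7.35
[[ 1.2000e-03 -2.7000e-03 -9.3000e-03]
 [-8.4360e-01 -5.7140e-01 -2.2483e+00]] (array([ 0.0471457 , -0.01692035, -0.10695609]), array([-0.00821714,  0.0034591 ,  0.00794508]))
```

Request:
play_rows([
  [-0.02,0,-0.014,0,0,0,0],
  [0.023,0,-0.033,0,0,0,0],
  [0.023,0,-0.033,0,0,0,0],
  [0.023,0,-0.033,0,0,0,0],
  [0.018,0,-0.026,0,0,0,0],
  [0,0,0,0,0,0,0],
  [0,0,0,0,0,0,0],
])

```text
time: 8.05
position: [0.4779, 0.1298, 0.292]
eef_rot: [0.677, 0.204, 0.222, -0.672]
force: [0.1, -0.3, -2.2]
width: 0.195
```

```bash
python3 -c "
from h import *
print(np.round(tip(),4))"
```

```text
[[ 1.0000e-04 -2.6000e-03 -1.6700e-02]
 [-1.1913e+00 -2.9990e-01 -1.8044e+00]]
```

Request:
play_rows([
  [0.018,0,-0.026,0,0,0,0],
  [0.018,0,-0.026,0,0,0,0],
  [0,0,0,0,0,0,0],
  [0,0,0,0,0,0,0],
])

```text
time: 8.45
position: [0.4798, 0.1303, 0.2894]
eef_rot: [0.676, 0.204, 0.222, -0.672]
force: [1.8, 3.4, -1.8]
width: 0.194
```

```bash
python3 -c "
from h import *
print(np.round(tip(),4),ctrl.read_state()['moment'])"
```

```text
[[ 2.0000e-04 -1.8000e-03 -1.9800e-02]
 [ 4.0150e-01  3.4648e+00 -2.5008e+00]] [0.90260905 0.09352792 0.65406282]
```

In the hole's edge: a side force of +3.5 N in y, so the hole's centre lies toward +y. Shift and go on.

Request:
play_rows([
  [0.001,0.05,0,0,0,0,0],
  [0,0,0,0,0,0,0],
  [0.018,0,-0.026,0,0,0,0],
  [0.018,0,-0.026,0,0,0,0],
  [0,0,0,0,0,0,0],
  [0,0,0,0,0,0,0],
])

```text
time: 9.05
position: [0.4815, 0.1322, 0.2867]
eef_rot: [0.677, 0.204, 0.222, -0.672]
force: [-0.3, 1.3, -2.1]
width: 0.196
```

```bash
python3 -c "
from h import *
print(np.round(tip(),4),ctrl.read_state()['moment'])"
```

```text
[[-1.0000e-04 -2.0000e-04 -2.3100e-02]
 [-1.4342e+00  1.3354e+00 -1.5121e+00]] [-0.01006734  0.49876941  0.03312436]
```

Request:
play_rows([
  [0.001,0.035,0,0,0,0,0],
  [0.023,0,-0.033,0,0,0,0],
  [0.023,0,-0.033,0,0,0,0],
  [0.023,0,-0.033,0,0,0,0],
  [0.023,0,-0.033,0,0,0,0],
  [0,0,0,0,0,0,0],
  [0,0,0,0,0,0,0],
])

```text
time: 9.75
position: [0.4862, 0.1341, 0.2802]
eef_rot: [0.677, 0.204, 0.222, -0.672]
force: [-0.4, -0.1, -2.3]
width: 0.197
```

```bash
python3 -c "
from h import *
print(np.round(tip(),4),ctrl.read_state()['moment'])"
```

```text
[[ 0.      0.0019 -0.0311]
 [-1.6542 -0.1419 -1.7052]] [0.00444433 0.50274424 0.00999748]
```

Through the plate, free of side force (hole at y ≈ +2 mm). Pushing the adapter.

Request:
play_rows([
  [0.023,0,-0.033,0,0,0,0],
  [0.023,0,-0.033,0,0,0,0],
  [0.023,0,-0.033,0,0,0,0],
  [0.023,0,-0.033,0,0,0,0],
  [0.023,0,-0.033,0,0,0,0],
  [0.023,0,-0.033,0,0,0,0],
  [0,0,0,0,0,0,0],
])

```text
time: 10.45
position: [0.4931, 0.1346, 0.2717]
eef_rot: [0.676, 0.205, 0.222, -0.672]
force: [-7.0, 0.7, 4.7]
width: 0.195
```

```bash
python3 -c "
from h import *
print(np.round(tip(),4),ctrl.read_state()['moment'])"
```

```text
[[ 9.0000e-04  2.8000e-03 -4.1900e-02]
 [-3.0443e+00  5.2430e-01  7.9288e+00]] [0.20836594 1.19488403 0.17797154]
```

Request:
play_rows([
  [0.013,-0.01,-0.042,0,0,0,0],
  [0.023,0,-0.033,0,0,0,0],
  [0.023,0,-0.033,0,0,0,0],
  [0.023,0,-0.033,0,0,0,0],
  [0.023,0,-0.033,0,0,0,0],
  [0.023,0,-0.033,0,0,0,0],
  [0.023,0,-0.033,0,0,0,0],
  [0,0,0,0,0,0,0],
])

```text
time: 11.25
position: [0.5008, 0.1341, 0.2599]
eef_rot: [0.676, 0.205, 0.222, -0.672]
force: [-7.0, 1.3, 5.7]
width: 0.197
```

```bash
python3 -c "
from h import *
print(np.round(tip(),4),ctrl.read_state()['moment'],plan(cp(0,.0025,-.092+TL),RT))"
```

```text
shift [ 0.41 -0.   -0.59] turn [-0.03  0.03  0.  ] t 11.25
[[ 6.0000e-04  2.5000e-03 -5.6000e-02]
 [-2.5257e+00  1.1750e+00  8.7173e+00]] [0.31582458 0.9990186  0.14274992] (array([ 0.40971292, -0.00499771, -0.59119878]), array([-0.02807831,  0.0305465 ,  0.0015372 ]))
```

Request:
play_rows([
  [0.025,0,-0.038,0,0,0,0],
  [0.026,0,-0.038,0,0,0,0],
  [0.026,0,-0.038,0,0,0,0],
  [0.026,0,-0.038,0,0,0,0],
  [0.026,0,-0.038,0,0,0,0],
  [0.026,0,-0.038,0,0,0,0],
  [0.026,0,-0.038,0,0,0,0],
  [0,0,0,0,0,0,0],
])

```text
time: 12.05
position: [0.5099, 0.134, 0.2465]
eef_rot: [0.676, 0.205, 0.222, -0.672]
force: [-6.7, 0.5, 4.5]
width: 0.195
```

```bash
python3 -c "
from h import *
print(np.round(tip(),4),ctrl.read_state()['moment'],plan(cp(0,.0025,-.092+TL),RT))"
```

```text
shift [ 0.23 -0.   -0.32] turn [-0.02  0.03  0.  ] t 12.05
[[ 4.0000e-04  2.6000e-03 -7.2200e-02]
 [-2.8916e+00  3.7350e-01  7.5236e+00]] [0.18900007 0.95579576 0.08702716] (array([ 0.22728563, -0.00282462, -0.32436542]), array([-0.02460571,  0.03072948,  0.00336247]))
```

Request:
play_rows([
  [0.027,0,-0.038,0,0,0,0],
  [0.027,0,-0.038,0,0,0,0],
  [0.027,0,-0.038,0,0,0,0],
  [0.027,0,-0.038,0,0,0,0],
  [0.027,0,-0.038,0,0,0,0],
  [0.027,0,-0.038,0,0,0,0],
  [0.027,0,-0.038,0,0,0,0],
  [0.027,0,-0.038,0,0,0,0],
])

```text
time: 12.85
position: [0.5207, 0.1339, 0.2308]
eef_rot: [0.676, 0.205, 0.222, -0.672]
force: [0.1, 0.3, -1.7]
width: 0.193
```

Request:
play_rows([
  [0.027,0,-0.038,0,0,0,0],
  [0.027,0,-0.038,0,0,0,0],
  [0,0,0,0,0,0,0],
  [0,0,0,0,0,0,0],
  [0,0,0,0,0,0,0],
])

```text
time: 13.35
position: [0.5232, 0.1335, 0.226]
eef_rot: [0.677, 0.204, 0.222, -0.672]
force: [-0.3, 0.0, -1.4]
width: 0.195
```

Run:
```python
from h import *
import cv2
print(np.round(tip(),4))
cv2.imwrite("pics/s5.png",cv2.resize(np.clip(ctrl.camera("top")[130:270,230:330]*1.5,0,255).astype('uint8'),None,fx=4,fy=4,interpolation=cv2.INTER_CUBIC))
```

```text
[[-7.0000e-04  2.3000e-03 -9.6600e-02]
 [-1.0348e+00  9.4000e-03 -9.4280e-01]]
```

View pics/s5.png

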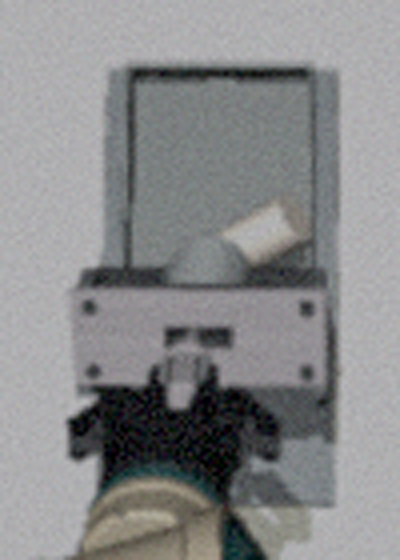

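Adapter lies in the tray at crop (265,230) (top px ≈ (296,187)). Withdrawing the rod along the bore.

Request:
play_rows([
  [-0.1,0.002,0.143,0,0,0,0],
  [-0.2,0.005,0.286,0,0,0,0],
  [-0.2,0.005,0.286,0,0,0,0],
  [-0.2,0.005,0.286,0,0,0,0],
  [-0.2,0.005,0.286,0,0,0,0],
  [-0.2,0.005,0.286,0,0,0,0],
  [-0.2,0.005,0.286,0,0,0,0],
  [-0.2,0.005,0.286,0,0,0,0],
])

```text
time: 14.2
position: [0.4474, 0.1354, 0.3347]
eef_rot: [0.676, 0.205, 0.222, -0.672]
force: [-0.3, 0.4, -2.1]
width: 0.195
```

Request:
play_rows([
  [-0.1,0.002,0.143,0,0,0,0],
  [0,0,0,0,0,0,0],
  [0,0,0,0,0,0,0],
])

```text
time: 14.5
position: [0.4432, 0.1355, 0.3399]
eef_rot: [0.677, 0.204, 0.221, -0.672]
force: [-0.3, -0.6, -2.1]
width: 0.198
```

```bash
python3 -c "
from h import *
print(np.round(tip(),4));plan([.606,-.238,.36],Rd(72.5))"
```

```text
[[-1.0000e-03  2.3000e-03  4.2600e-02]
 [-1.4203e+00 -5.9270e-01 -1.6028e+00]]
shift [ 3.26 -7.47  0.4 ] turn [ 1.15  6.93 -3.11] t 14.5
```

Request:
play_rows([
  [0.2,-0.62,0.1,0,0,0,0],
  [0.2,-0.62,0.1,0,0,0,0],
  [0.2,-0.62,0.1,0,0,0,0],
  [0.2,-0.63,0.1,0,0,0,0],
  [0.31,-0.62,0,0.144,0.866,-0.389,0],
  [0.31,-0.62,0,0.144,0.866,-0.389,0],
  [0.31,-0.62,0,0.144,0.866,-0.389,0],
  [0.31,-0.62,0,0.144,0.866,-0.389,0],
])

```text
time: 15.3
position: [0.5458, -0.1149, 0.3592]
eef_rot: [0.698, 0.047, 0.167, -0.695]
force: [-0.4, 0.7, 0.1]
width: 0.193
```

Request:
play_rows([
  [0.31,-0.62,0,0.144,0.866,-0.389,0],
  [0.31,-0.62,0,0.144,0.866,-0.389,0],
  [0.31,-0.62,0,0.144,0.866,-0.389,0],
  [0.29,-0.62,0,0.144,0.866,-0.389,0],
  [0,0,0,0,0,0,0],
  [0,0,0,0,0,0,0],
  [0,0,0,0,0,0,0],
])

```text
time: 16.0
position: [0.606, -0.2365, 0.3609]
eef_rot: [-0.699, 0.107, -0.108, 0.699]
force: [-0.6, 0.2, -1.2]
width: 0.191
```

Run:
```python
from h import *
import cv2
s=ctrl.read_state();R=Ro.from_quat(s["eef_rot"]).as_matrix();t=s["position"]+TL*R[:,1];print(s["position"],t)
plan([.606,-.238,.1623],Rd(72.5))
# aim so the tip is over (.606,-.238)
o={n:np.clip(ctrl.camera(n)*1.5,0,255).astype('uint8') for n in C};im=[]
for n in C:
    p=proj(n,t);q=p.astype(int);print(n,p,q-[35,50]);im.append(cv2.resize(o[n][q[1]-50:q[1]+50,q[0]-35:q[0]+35],None,fx=5.6,fy=5.6,interpolation=cv2.INTER_CUBIC))
cv2.imwrite("pics/s6.png",np.hstack(im))
```

```text
[ 0.60595415 -0.23647965  0.36094217] [ 0.6062491  -0.23652282  0.21364247]
shift [ 0.   -0.03 -3.97] turn [0.   0.02 0.  ] t 16.0
side [354.55406048 281.13527193] [319 231]
top [418.10481087 190.20474   ] [383 140]
```

View pics/s6.png

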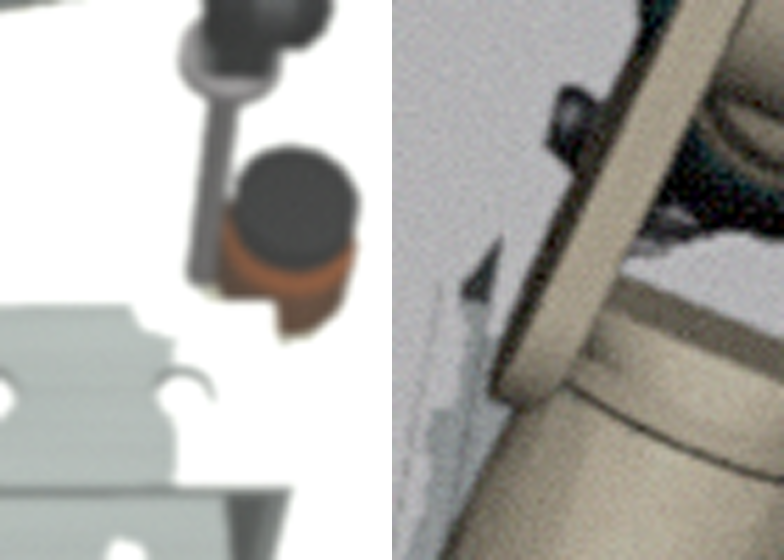

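Tip at side px (355.2,281.5), where it was after lifting out. Lowering into the same hole.

Request:
play_rows([
  [0,-0.03,-0.3,0,0.02,0,0],
  [0,0,-0.5,0,0,0,0],
  [0,0,-0.5,0,0,0,0],
  [0,0,-0.3,0,0,0,0],
  [0,0,-0.2,0,0,0,0],
  [0,0,-0.2,0,0,0,0],
  [0,0,0,0,0,0,0],
])

```text
time: 16.8
position: [0.6058, -0.2381, 0.2601]
eef_rot: [-0.699, 0.108, -0.107, 0.699]
force: [-0.5, -0.0, -1.9]
width: 0.194
```

Request:
play_rows([
  [0,0,-0.4,0,0,0,0],
  [0,0,-0.5,0,0,0,0],
  [0,0,-0.5,0,0,0,0],
  [0,0,-0.3,0,0,0,0],
  [0,0,-0.15,0,0,0,0],
  [0,0,-0.06,0,0,0,0],
  [0,0,0,0,0,0,0],
  [0,0,0,0,0,0,0],
])

```text
time: 17.6
position: [0.6067, -0.2387, 0.1664]
eef_rot: [0.699, -0.107, 0.108, -0.699]
force: [0.4, 0.0, -1.1]
width: 0.196
```

Request:
play_rows([
  [0,0,-0.03,0,0,0,0],
  [0,0,-0.03,0,0,0,0],
  [0,0,0,0,0,0,0],
])

```text
time: 17.9
position: [0.6064, -0.2386, 0.1624]
eef_rot: [0.699, -0.108, 0.108, -0.699]
force: [-0.8, -0.8, -0.7]
width: 0.197
```

Request:
play_rows([
  [0,0,-0.01,0,0,0,0],
  [0,0,0,0,0,0,0.25],
  [0,0,0,0,0,0,0.3],
  [0,0,0,0,0,0,0.5],
  [0,0,0,0,0,0,0.8],
  [0,0,0,0,0,0,1],
  [0,0,0,0,0,0,1],
  [0,0,0,0,0,0,1],
])

```text
time: 18.7
position: [0.6062, -0.2385, 0.1614]
eef_rot: [0.699, -0.108, 0.108, -0.699]
force: [0.1, 0.2, 0.0]
width: 0.999
```

Request:
play_rows([
  [0,0,0,0,0,0,1],
  [0,0,0.1,0,0,0,1],
  [0,0,0.3,0,0,0,1],
  [0,0,0.5,0,0,0,1],
  [0,0,0.7,0,0,0,1],
  [0,0,0.7,0,0,0,1],
  [0,0,0.6,0,0,0,1],
  [0,0,0,0,0,0,1],
])

```text
time: 19.5
position: [0.607, -0.2388, 0.3144]
eef_rot: [0.7, -0.104, 0.111, -0.698]
force: [0.0, -0.6, -0.3]
width: 1.001
```

Run:
```python
from h import *
import cv2
s=ctrl.read_state();print(s["position"],s["width"],s["force"],s["time"])
o={n:np.clip(ctrl.camera(n)*1.5,0,255).astype('uint8') for n in C}
z=lambda a,k:cv2.resize(a,None,fx=k,fy=k,interpolation=cv2.INTER_CUBIC)
cv2.imwrite("pics/s7.png",np.hstack([z(o["side"][260:360,255:385],4),z(o["top"][140:240,240:310],4)]))
```

```text
[ 0.60699768 -0.23882941  0.31437825] 1.0008168380953486 [ 0.03419261 -0.59424052 -0.27128135] 19.5
```

View pics/s7.png

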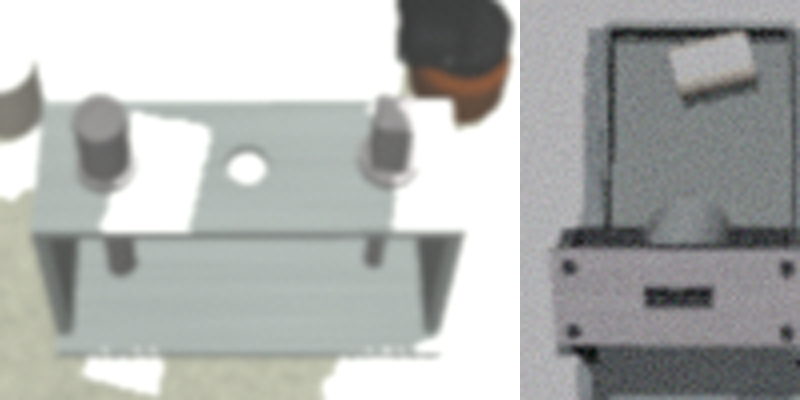

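The rod hangs upright in its hole with its collar on the rack (crop (390,140)). The adapter lies in the tray at its far wall (crop (712,65)), and the gripper is clear of everything.

```bash
python3 -c "
from h import *
import cv2
a=ctrl.camera('top')[140:200,240:310];[ctrl.camera('top') for _ in range(6)];b=ctrl.camera('top')[140:200,240:310]
f=lambda i:(lambda m:(m['m10']/m['m00'],m['m01']/m['m00']))(cv2.moments((cv2.GaussianBlur(i[8:26,34:62,1],(3,3),0)>110).astype('uint8')))
print(f(a),f(b));ctrl.close_job()"
```

```text
(13.27659574468085, 6.361702127659575) (13.520833333333334, 6.354166666666667)
the job is handed in; nothing more can be done
```

The adapter is out of the bucket and lying in the grey tray, and the slim rod hangs upright again in the rack hole it came from. I handed the job in at about 20 s; no verdict is reported.

- **Finding the hole:** I felt for it through the slot and found it at about y = +2 mm in the cover frame. A 3.5 N side force on the tip showed which way to shift.
- **Pushing:** about 9–10 N along the bore moved the adapter until the force dropped off at about -90 mm, where it fell free. The gripper stayed above the cover throughout.
- **Last checks:**
  - The final pictures show the rod upright with its collar on the rack, the thick rod in its hole and the adapter inside the tray. It had rolled to the far wall.
  - Two pictures about 0.35 s apart put the adapter within 0.25 pixel of the same spot, about the noise level, so I took it as at rest.
  - The gripper was open, about 150 mm above where it let go of the rod, and touching nothing.
- **Not measured:** I didn't measure the thick rod's position or check the other bench items one by one. No reading or picture showed contact with them, and no check failed or disagreed.

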